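# Set up a specimen dish and scale bar under the twin-gooseneck light

## Robot

A 7-joint arm with a two-finger parallel gripper is mounted at the origin on the work surface. World frame = base frame: x ahead of the robot, y to its left, z up, the work surface at z = 0. Lengths are in mm, angles in rad, forces in N, time in s.
With the tool pointing down it reaches from about 425 to 950 mm from the base axis. Payload 4.7 kg.
Tool frame: the origin (TCP) lies on the front face of the gripper's body, between the roots of the fingers; the fingertips stand 73 mm ahead of it and the grasp point (between the pads) lies 54 mm ahead of it; z points along the fingers, y is the line along which they close (so a half turn about z gives the same grasp; the last joint's range is limited). The gripper opens to 85 mm and grips with 20 to 120 N. Pads are 22 mm wide; open, the fingers measure 114 mm over their backs; the gripper's body (76 mm by 85 mm) begins 54 mm behind the grasp point. The pads swing forward as they close: fully open they stand 13 mm farther back than shut.
Start: joints at [1.102, 0.469, -0.049, 1.532, 0.024, 1.141, -0.082], TCP at [287.429, -610.758, 303.935] pointing down, gripper open.
Joint ranges: [-2.59, 2.59], [-0.33, 1.99], [-1.39, 1.29], [0.1, 2.45], [-1.04, 4.18], [0.21, 1.99], [-2.66, 2.66]. Speed limits (rad/s): [2.57, 2.57, 3.14, 3.14, 3.14, 3.14, 3.14].

## Interface

Orientations are given as a rotation vector (axis times angle).
In Python, from cell import monitor, cams, ticket gives the robot as it stands.
- The arm moves only by the tool send_rows, never from a script. Its argument "motion" is one flat list of numbers, 7 for each row, row after row: the shift along the tool's x, y, z in m, then the turn, a rotation vector about the tool's x, y, z in rad, then the closure, from 0 (fully open) to 1 (shut). A call has 1 to 12 rows; each row is the pose to reach, as a shift and turn from the pose commanded when the call began, along the tool's axes at that moment; what a row does not reach only later rows make up. A row lasts 1/12 s, in which the tool goes at most 41.7 mm and 7.16 degrees, less where a joint would pass 70% of its speed; a pose out of reach is approached as far as the arm can. A call with a gripper value outside its range is refused whole. The fingers move at their own pace and stop on an object; the grip force is fixed at half the most. Time passes only in rows, so rows that repeat a pose let the fingers close. It gives the time, the measured TCP pose, the force, the opening and the grip force at its end, in the units of the state.
- monitor.read_state(): the state, without advancing time (a new reading comes with each control period).
- cams.read_camera(name): name is "side" or "top"; returns a dict with "pixels" (420x560x3 uint8, red, green, blue), "camera_matrix" (3x3 intrinsics, pixels), "R" (3x3) and "t" (3): a world point X has camera coordinates R X + t. Camera axes: x right, y down, z forward; pixel columns grow to the right and rows downward; lengths in mm; the calibration is good to about 2 mm. A picture is of the moment at which its call begins. There is no depth.
- ticket.finish_job(): hands the job in; it is judged then, once.
The state is a dict: "time": time; "qpos": joint angles; "joint_velocities": joint speeds; "joint_torque": joint torques, N m; "eef_pos": TCP position; "eef_rot": TCP orientation; "contact_force": force on the tool from outside, world axes, zero at the start; "torque": the same for the moment, N m; "opening": opening from 0.0 (shut) to 1.0 (fully open); "gripper_force": force on a finger pad.
Only numpy, scipy, OpenCV 4.12 (cv2) and the standard library are available. Lean on these libraries where they do the work, as an engineer would, in place of code of your own. Each camera call takes 0.05 s, during which the arm holds its last target. There are 200 camera calls.

## Task

Set up the fossil for its record photograph: slide the wide covered dish along the bench, keeping it flat, until it sits centred midway between the two lamp heads of the gooseneck light. Then lay the scale bar flat on the bench with its marks up, on the robot's side of the dish and centred on it, parallel to the line joining the two heads and with a gap of about 25 mm between bar and dish. Do not shift the bottles, the beaker or the stack of small dishes, and do not bump the light.

Things in the scene. Friction and masses are not known exactly. Their poses are not given: they have to be found in the camera images.
- dish: Wide round covered glass dish holding a coiled brown fossil on a black liner: 120 mm across, 22 mm high, flat lid, 0.2 kg; dish and lid are one rigid piece, too wide for a gripper, and slides on the bench. Origin: centre of its underside. z up.
- scale_bar: Black plastic photo scale, 100 x 20 x 8 mm, about 30 g, with a chequer of white 10 mm blocks on its upper face; it starts lying flat, marks up. Origin: centre of its underside; x along its length, z out of the marked face.
- illuminator: Twin-gooseneck light, fixed. Origin: point on the bench midway between its two lamp heads; y along the line of the heads, -x side open, towards the robot. White box 150 mm wide, 105 high, at x 210 to 420 mm. Black 15 mm necks leave the box at y +-42, height 78, arch out via (95, +-135, 210) and (12, +-212, 220) mm, then down to the heads. Nothing of it lies at x below -17 mm.
- head_left (a point): Centre of the lens of one lamp head: 136 mm from the light's origin along its +y, 130 mm above the bench. The head is a tube up to 33 mm thick, pointing inward and down at 43 degrees, its rear end at y 190, height 180 mm, its lowest edge 117 mm above the bench.
- head_right (a point): Centre of the lens of the other lamp head, the mirror image at -y: 136 mm from the light's origin, 130 mm above the bench.
- beaker: Bystander: small open glass beaker, 60 mm across, 78 mm high. Origin: centre of its underside.
- dish_stack: Bystander: stack of three small covered dishes with amber contents, 60 mm across, 45 mm high in all. Origin: centre of its underside.
- bottle_large: Bystander: glass bottle with a blue screw cap, 86 mm across, 180 mm high. Origin: centre of its underside.
- bottle_small: Bystander: glass bottle with a blue screw cap, 70 mm across, 143 mm high. Origin: centre of its underside.
Mind the look-alikes: they are no part of the job. What is shaped like the dish but orange or turquoise is not meant.

How it is judged (in metres and radians):
At the end, for the whole second after the job is handed in: Dish flat, its centre within 10 mm of the point midway between the heads; bar flat, marks up, on the light's -x side, centre within 16 mm of the light's x axis, parallel to the line of heads within 7 degrees, gap to the dish 15 to 36 mm (centres 85 to 106 mm apart); both at rest (horizontal distance between dish and illuminator below 0.01 m and height (world z) of each of dish, scale_bar below 0.004 m and angle between dish's own z axis and vertical below 0.05 rad and linear speed of each of dish, scale_bar below 0.01 m/s and angle between scale_bar's own z axis and vertical below 0.08 rad and x of scale_bar in the frame of illuminator below -0.05 m and y of scale_bar in the frame of illuminator between -0.016 and 0.016 m and horizontal distance between scale_bar and dish between 0.085 and 0.106 m and angle between the x axis of scale_bar and the y axis of illuminator, either way round below 0.12 rad); the robot touches nothing.
It fails at once if the dish is lifted off or tipped up from the bench (height (world z) of dish above 0.008 m or angle between dish's own z axis and vertical above 0.12 rad).
It fails at once if a bottle, the beaker or the stack of small dishes is shifted by more than 12 mm or knocked over (distance of any of beaker, dish_stack, bottle_large, bottle_small from where it was at the start of the episode above 0.012 m or angle between any of beaker, dish_stack, bottle_large, bottle_small's own z axis and vertical above 0.3 rad).
It fails at once if the robot bumps the light with more than 5 N (contact force between illuminator and the arm above 5 N or contact force between illuminator and the fingers above 5 N).
It also fails if it takes over 72 s, if anything falls off the work surface, if the arm or the gripper's body presses on something with over 40 N, if the wrist force passes 120 N, or if a joint passes its speed limit or range.

## Working session

There is one attempt and no reset: what is moved stays moved. The work goes in short steps, Python scripts to look and compute and a tool call to move; the robot and the scene stay as the last step left them, time stands still between calls to the robot, and variables do not carry over. Pictures are saved under pics/ and viewed, at most 10 in all, crops included, and the job is handed in when it is done.

Besides the shell and the picture viewer there is one more tool, called after "Request:" as a command line: name --argument value ..., lists and objects as JSON in quotes. send_rows: Moves the arm, as the interface text tells. Its arguments: {"type":"object","properties":{"motion":{"type":"array"}},"required":["motion"]}

```bash
mkdir -p pics; ls
python3 - <<'E'
from cell import monitor,cams,ticket
import cv2,numpy as np,pickle
for n in("top","side"):
    d=cams.read_camera(n); pickle.dump(d,open(n+".pkl","wb"))
    cv2.imwrite(f"pics/{n}0.png",d["pixels"][:,:,::-1]); print(n,d["camera_matrix"].tolist(),np.round(d["R"],4).tolist(),np.round(d["t"],1))
s=monitor.read_state(); print(s)
E
```

```text
pics
top [[501.85525066428164, 0.0, 278.5530688053294], [0.0, 501.85525066428164, 197.57684765021807], [0.0, 0.0, 1.0]] [[-0.005, -1.0, -0.006], [-0.9949, 0.0056, -0.1005], [0.1005, 0.0055, -0.9949]] [  83.2  499.7 1296.4]
side [[524.0350548804668, 0.0, 277.3235249593178], [0.0, 524.0350548804668, 218.32625191470322], [0.0, 0.0, 1.0]] [[-0.9708, -0.2395, 0.013], [-0.1473, 0.5526, -0.8203], [0.1893, -0.7983, -0.5717]] [ 477.6  127.2 1532.5]
{'time': 0.1, 'qpos': array([ 1.10207574,  0.46936596, -0.04858337,  1.53360156,  0.02409904,
        1.14101633, -0.0822876 ]), 'joint_velocities': array([ 1.31006000e-03, -1.13120631e-03, -8.65861444e-04, -3.53552340e-03,
       -9.07323739e-05, -1.02453450e-03, -6.06817159e-05]), 'joint_torque': array([ 1.49184321e-03, -5.11517179e+01, -4.65718482e-02, -2.38388336e+01,
        1.08522701e-02,  4.41099619e-03,  1.52522432e-05]), 'eef_pos': array([ 287.23382171, -610.38101944,  302.95125948]), 'eef_rot': array([-3.06421915e+00, -6.84980617e-01,  7.23740416e-04]), 'contact_force': array([-0.10137944, -0.02920787, -0.51442161]), 'torque': array([-0.0487781 , -0.00883738, -0.01644572]), 'gripper_force': 0.0, 'opening': 1.0009205348568384}
```

View pics/top0.png

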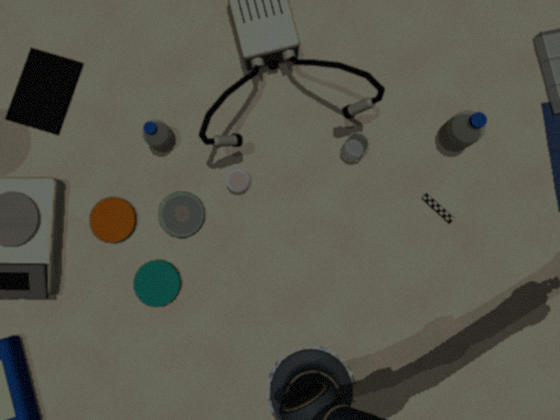

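View pics/side0.png

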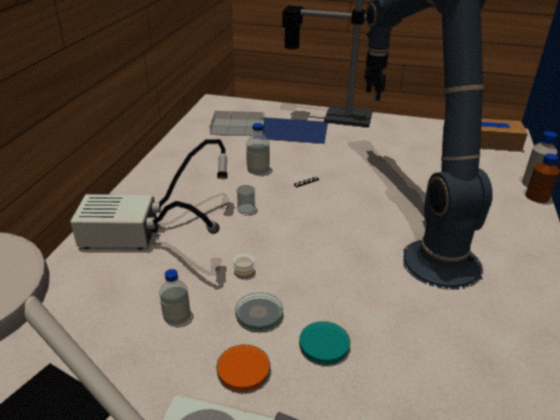

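The top view shows three dish-shaped discs: the clear glass one at (181,214), an orange one at (113,219) and a turquoise one at (158,283). Only the clear one fits the description. The bar is at (437,208), the lamp heads at about (235,140) and (352,108), the stack at (238,180), the beaker at (352,150) and the bottles at (155,135) and (460,132).

I'll confirm with a crop and measure.

```bash
cat > h.py <<'E'
import numpy as np,cv2,pickle
def w(d,u,v,z):
    K,R,t=[np.asarray(d[k]) for k in("camera_matrix","R","t")]
    r=R.T@np.linalg.solve(K,[u,v,1.]); c=-R.T@t
    return (c+r*(z-c[2])/r[2])[:2]
def p(d,X):
    K,R,t=[np.asarray(d[k]) for k in("camera_matrix","R","t")]
    q=K@(R@np.asarray(X,float)+t); return q[:2]/q[2]
E
python3 - <<'E'
from h import *
d=pickle.load(open("top.pkl","rb")); s=pickle.load(open("side.pkl","rb"))
for n,u,v,z in[("dish",181,214,22),("orange",113,219,22),("teal",158,283,22),("bar",437,208,8),("stack",238,180,45),("beakertop",353,146,78),("bs cap",150,128,143),("bl cap",478,120,180),("headL in",240,140,130),("headL rear",206,140,180),("headR in",348,110,130)]: print(n,w(d,u,v,z).round())
for n,u,v,z in[("dish",259,309,22),("stack",244,261,45),("beaker",246,190,78),("bs",171,275,143),("bl",258,127,180),("head1",222,173,125),("head2",213,227,130)]: print(n,w(s,u,v,z).round())
a=d["pixels"][:,:,::-1]; g=lambda x:(255*(x/255.)**.55).astype(np.uint8)
A=cv2.resize(g(a[40:200,190:400]),None,fx=3.6,fy=3.6,interpolation=cv2.INTER_CUBIC)[:576,:756]
sp=s["pixels"][:,:,::-1]
cv2.imwrite("pics/c1.png",A)
B=cv2.resize(g(a[180:250,150:220]),(400,400),interpolation=cv2.INTER_CUBIC)
C=cv2.resize(g(a[185:230,415:460]),(400,400),interpolation=cv2.INTER_CUBIC)
cv2.imwrite("pics/c2.png",np.hstack([B,C]))
E
```

```text
dish [458. 338.]
orange [446. 517.]
teal [279. 395.]
bar [ 472. -340.]
stack [545. 186.]
beakertop [ 626. -110.]
bs cap [660. 392.]
bl cap [ 665. -391.]
headL in [632. 174.]
headL rear [622. 250.]
headR in [706. -92.]
dish [456. 342.]
stack [540. 195.]
beaker [ 626. -114.]
bs [657. 403.]
bl [ 656. -372.]
head1 [ 707. -121.]
head2 [633. 175.]
```

View pics/c1.png

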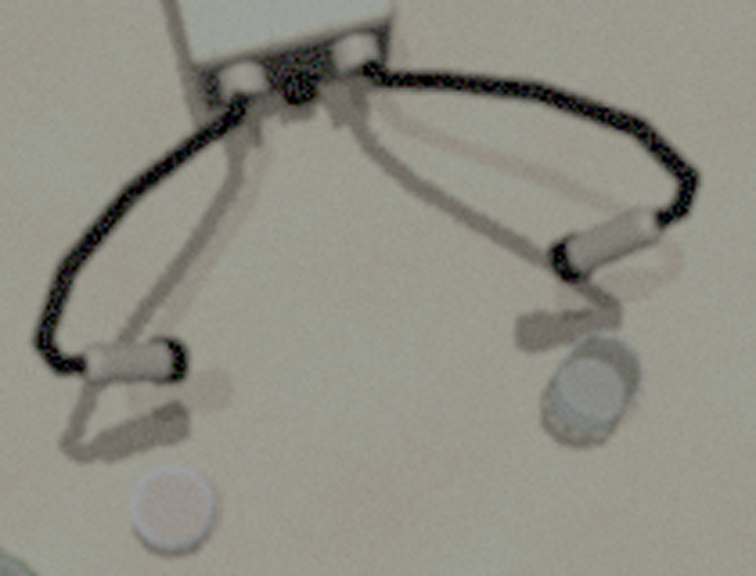

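View pics/c2.png

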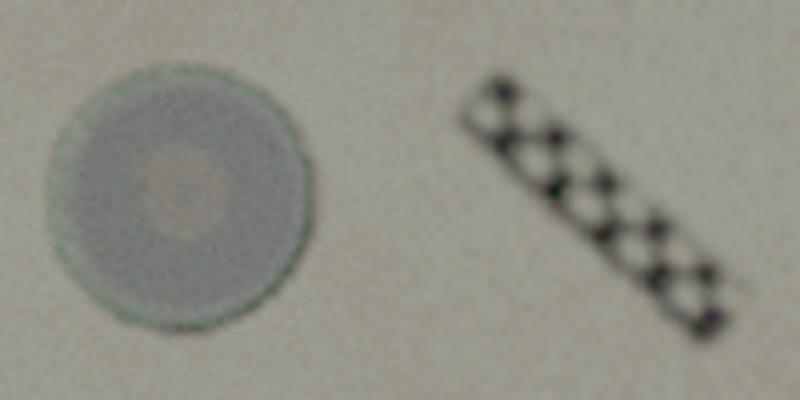

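The crop confirms it: the clear dish has the brown coil at its centre, at about (181.5,214.5), and the bar shows its chequer marks. Next I'll fit the light's frame from its features.

Run:
```python
from h import *
from scipy.optimize import least_squares
d=pickle.load(open("top.pkl","rb")); s=pickle.load(open("side.pkl","rb"))
c=lambda x,y:(190+x/3.6-.4,40+y/3.6-.4)
obs=[((0,125,142),c(187,358)),((0,-125,142),c(555,260)),((0,190,180),c(85,363)),((0,-190,180),c(660,222)),((210,75,105),c(195,68)),((210,-75,105),c(392,18))]
def P(q,X):
    cs,sn=np.cos(q[2]),np.sin(q[2]); return (q[0]+cs*X[0]-sn*X[1],q[1]+sn*X[0]+cs*X[1],X[2])
f=lambda q:np.concatenate([p(d,P(q,X))-u for X,u in obs])
r=least_squares(f,[670,40,-.27],x_scale=[10,10,.1],loss="soft_l1"); q=r.x; print(q.round(3)); print(f(q).reshape(-1,2).round(1))
print("side lens R,L",p(s,P(q,(0,-136,130))),p(s,P(q,(0,136,130))))
np.save("q.npy",q)
# bar pose by colour: min-area on z=8 plane
def wz(uv,z): return np.array([w(d,u,v,z) for u,v in uv])
e1,e2=(415+490/400*45-45,0),0
B=lambda x,y:(415+(x-400)*45/400-.5,185+y*45/400-.5)
corn=[B(500,72),B(462,115),B(745,290),B(705,342)]
W=wz(corn,8);print(W.round(1)); print("bar",W.mean(0).round(1),np.degrees(np.arctan2(*(W[0]+W[1]-W[2]-W[3])[::-1])), np.linalg.norm(W[0]-W[2]))
print("dish",w(d,150+180*70/400-.5,180+197*70/400-.5,20))
print("target bar",P(q,(-95,0,0)))
# overlay
I=(255*(d["pixels"][:,:,::-1]/255.)**.55).astype(np.uint8); I=cv2.resize(I,None,fx=2.8,fy=2.8,interpolation=cv2.INTER_CUBIC)
def L(pts,col): cv2.polylines(I,[np.int32([(np.array(p(d,x))+.5)*2.8 for x in pts])],False,col,1)
for sg in(1,-1): L([P(q,(210,42*sg,78)),P(q,(95,135*sg,210)),P(q,(12,212*sg,220)),P(q,(0,190*sg,180)),P(q,(0,136*sg,130))],(0,0,255))
L([P(q,(210,a,105)) for a in(-75,75)]+[P(q,(420,75,105))],(255,0,0))
an=np.linspace(0,6.3,40)
for(x,y,z,r) in[(545,190,45,30),(545,190,0,30),(626,-112,78,30),(626,-112,0,30),(659,397,0,35),(661,-382,0,43),(q[0],q[1],0,60),(458,339,22,60)]: L([(x+r*np.cos(a),y+r*np.sin(a),z) for a in an],(0,160,0))
cv2.imwrite("pics/o1.png",I[60:660,340:1140] if 0 else I[0:600,340:1140])
```

```text
[6.64755e+02 4.46920e+01 2.50000e-01]
[[ 1.4 -0.8]
 [-1.6  0.9]
 [ 1.7  1.1]
 [-2.3  0.3]
 [-0.9 -0.4]
 [ 1.3 -1. ]]
side lens R,L [221.19120375 177.13438652] [213.26901426 227.46643557]
[[ 513.  -312. ]
 [ 500.1 -300.2]
 [ 447.1 -382.7]
 [ 431.7 -370.2]]
bar [ 473.  -341.3] 46.35465563833012 96.64822404343128
dish [458.57551189 338.2208231 ]
target bar (np.float64(572.7062139662733), np.float64(21.197297238766804), 0)
```

View pics/o1.png

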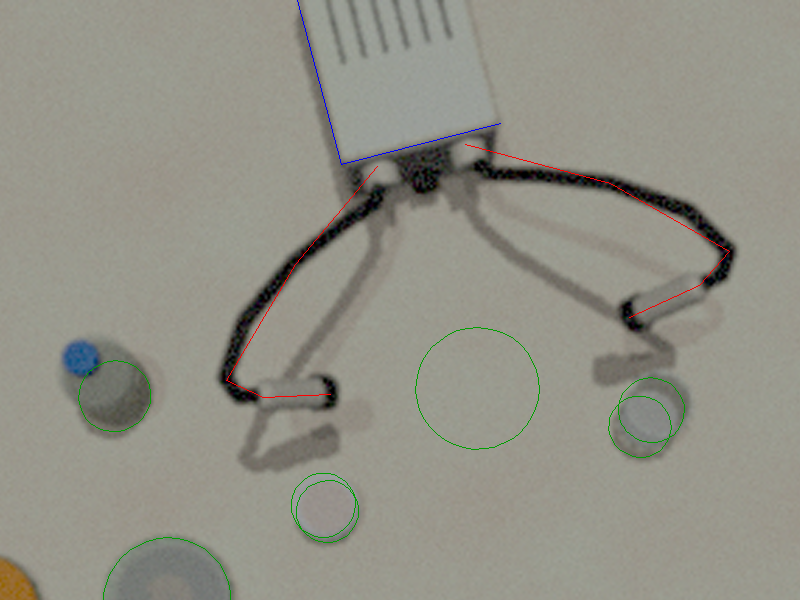

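The overlay fits, which gives the light's origin at (665,45) with yaw 0.25. The stack at about (542,188) blocks the direct path. I'll push the dish with two open fingertips around the robot's side of the stack, then in along the light's +x.

```bash
cat >> h.py <<'E'
from scipy.spatial.transform import Rotation as Ro
def rows(wps,close=0.):
    """wps: (x,y,z mm, heading deg = tool-x direction); prints tool-frame rows"""
    from cell import monitor
    s=monitor.read_state(); R=Ro.from_rotvec(s["eef_rot"]); P=np.array(s["eef_pos"])
    print("t",round(s["time"],2),P.round(1),"hd",np.degrees(np.arctan2(*R.as_matrix()[1::-1,0])).round(1),"F",np.round(s["contact_force"],1))
    for x,y,z,h in wps:
        c,n=np.cos(np.radians(h)),np.sin(np.radians(h))
        T=Ro.from_matrix(np.array([[c,n,0],[n,-c,0],[0,0,-1.]]))
        print(np.r_[R.inv().apply(np.array([x,y,z])-P)/1000,(R.inv()*T).as_rotvec()].round(4).tolist())
E
python3 -c "
from h import *
rows([(480,-100,250,25),(482,403,250,72),(479,403,150,72)])"
```

```text
t 0.1 [ 287.2 -610.4  303. ] hd 25.2 F [-0.1 -0.  -0.5]
[0.3917, -0.3796, 0.0536, -0.0018, 0.0001, 0.0035]
[0.6077, -0.8339, 0.0544, -0.0017, -0.0007, -0.8168]
[0.605, -0.835, 0.1544, -0.0017, -0.0007, -0.8168]
```

Request:
send_rows --motion '[0.392, -0.38, 0.054, 0, 0, 0, 0, 0.392, -0.38, 0.054, 0, 0, 0, 0, 0.392, -0.38, 0.054, 0, 0, 0, 0, 0.392, -0.38, 0.054, 0, 0, 0, 0, 0.392, -0.38, 0.054, 0, 0, 0, 0, 0.392, -0.38, 0.054, 0, 0, 0, 0, 0.392, -0.38, 0.054, 0, 0, 0, 0, 0.392, -0.38, 0.054, 0, 0, 0, 0, 0.392, -0.38, 0.054, 0, 0, 0, 0, 0.392, -0.38, 0.054, 0, 0, 0, 0, 0.392, -0.38, 0.054, 0, 0, 0, 0, 0.392, -0.38, 0.054, 0, 0, 0, 0]'

```text
time: 1.1
eef_pos: [463.3, -143.4, 254.5]
eef_rot: [3.066, 0.685, -0.0]
contact_force: [0.7, 0.7, -0.6]
opening: 0.996
gripper_force: 0.0
```

```bash
python3 -c "
from h import *
rows([(482,403,250,72),(479,403,150,72)])"
```

```text
t 1.1 [ 463.3 -143.4  254.5] hd 25.2 F [ 0.7  0.7 -0.6]
[0.2494, -0.4865, 0.0044, 0.0001, 0.0002, -0.8171]
[0.2467, -0.4878, 0.1044, 0.0001, 0.0002, -0.8171]
```

Request:
send_rows --motion '[0.249, -0.487, 0.004, 0, 0, -0.817, 0, 0.249, -0.487, 0.004, 0, 0, -0.817, 0, 0.249, -0.487, 0.004, 0, 0, -0.817, 0, 0.249, -0.487, 0.004, 0, 0, -0.817, 0, 0.249, -0.487, 0.004, 0, 0, -0.817, 0, 0.249, -0.487, 0.004, 0, 0, -0.817, 0, 0.249, -0.487, 0.004, 0, 0, -0.817, 0, 0.249, -0.487, 0.004, 0, 0, -0.817, 0, 0.249, -0.487, 0.004, 0, 0, -0.817, 0, 0.249, -0.487, 0.004, 0, 0, -0.817, 0, 0.249, -0.487, 0.004, 0, 0, -0.817, 0, 0.249, -0.487, 0.004, 0, 0, -0.817, 0]'

```text
time: 2.1
eef_pos: [479.4, 356.1, 250.6]
eef_rot: [2.541, 1.846, -0.001]
contact_force: [1.0, -0.2, -0.3]
opening: 0.997
gripper_force: 0.0
```

Request:
send_rows --motion '[0, 0, 0, 0, 0, 0, 0, 0, 0, 0, 0, 0, 0, 0, 0, 0, 0, 0, 0, 0, 0, 0, 0, 0, 0, 0, 0, 0]'

```text
time: 2.43
eef_pos: [480.1, 352.6, 250.5]
eef_rot: [2.542, 1.843, -0.002]
contact_force: [-0.7, -0.1, -0.1]
opening: 1.002
gripper_force: 0.0
```

```bash
python3 -c "
from h import *
rows([(479,403,150,72),(479,403,90,72),(479,403,75,72)])"
```

```text
t 2.43 [480.1 352.6 250.5] hd 71.9 F [-0.7 -0.1 -0.1]
[0.0477, -0.0167, 0.1004, 0.0003, 0.0018, -0.002]
[0.0478, -0.0168, 0.1604, 0.0003, 0.0018, -0.002]
[0.0479, -0.0168, 0.1754, 0.0003, 0.0018, -0.002]
```

Request:
send_rows --motion '[0.048, -0.017, 0.0, 0, 0, 0, 0, 0.048, -0.017, 0.0, 0, 0, 0, 0, 0.048, -0.017, 0.04, 0, 0, 0, 0, 0.048, -0.017, 0.08, 0, 0, 0, 0, 0.048, -0.017, 0.12, 0, 0, 0, 0, 0.048, -0.017, 0.15, 0, 0, 0, 0, 0.048, -0.017, 0.165, 0, 0, 0, 0, 0.048, -0.017, 0.17, 0, 0, 0, 0, 0.048, -0.017, 0.172, 0, 0, 0, 0, 0.048, -0.017, 0.174, 0, 0, 0, 0, 0.048, -0.017, 0.174, 0, 0, 0, 0, 0.048, -0.017, 0.174, 0, 0, 0, 0]'

```text
time: 3.43
eef_pos: [479.1, 406.0, 78.9]
eef_rot: [-2.542, -1.846, -0.005]
contact_force: [0.4, 0.8, -0.2]
opening: 0.998
gripper_force: 0.0
```

```bash
python3 -c "
from h import *
from cell import cams
d=cams.read_camera('side');pickle.dump(d,open('s1.pkl','wb'))
a=(255*(d['pixels'][200:380,180:400,::-1]/255.)**.6).astype(np.uint8)
cv2.imwrite('pics/s1.png',cv2.resize(a,None,fx=3.3,fy=3.3,interpolation=cv2.INTER_CUBIC))
rows([])"
```

```text
t 3.48 [479.  405.9  78.7] hd 72.0 F [-0.1 -0.1  0.5]
```

View pics/s1.png

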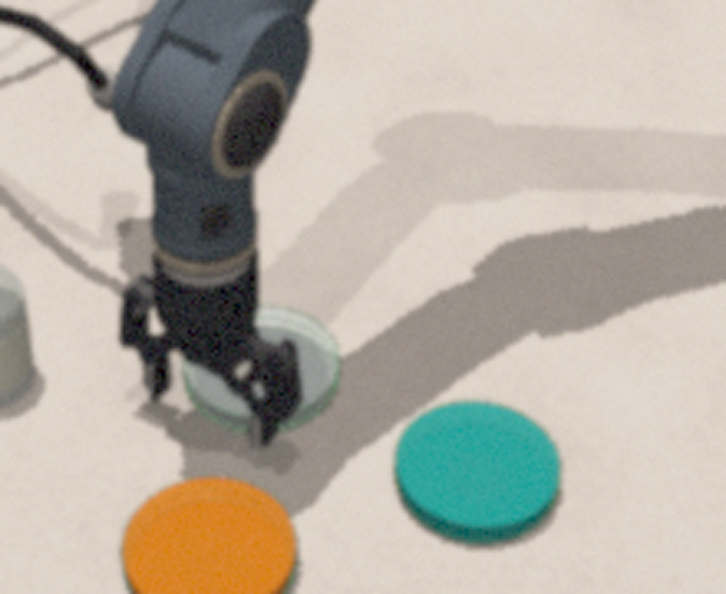

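The fingers stand just behind the dish. Their tips are at about (228,320) and (260,333) in the side image. I'll work out the tip height from those.

```bash
python3 -c "
from h import *
d=pickle.load(open('s1.pkl','rb'))
for z in(0,6,12,19,25): print(z,p(d,(479+47*.951,406-47*.309,z)).round(1),p(d,(479-47*.951,406+47*.309,z)).round(1))
hs=[-108,-106,-102,-97,-92,-87]
def push(path,off,z):
    return [(x-off*np.cos(np.radians(h)),y-off*np.sin(np.radians(h)),z,h+180) for x,y,h in path]
rows(push([(458,338,-108),(447,305,-108),(436,272,-108),(428,242,-104),(424,210,-95),(424,180,-88)],53,68))"
```

```text
0 [227.9 324.1] [259.  339.4]
6 [227.8 322.4] [259.  337.7]
12 [227.7 320.8] [259. 336.]
19 [227.5 318.8] [259. 334.]
25 [227.4 317.1] [258.9 332.3]
t 3.48 [479.  405.9  78.7] hd 72.0 F [-0.1 -0.1  0.5]
[-0.0181, 0.001, 0.0107, 0.0017, -0.0024, 0.0]
[-0.0529, 0.0007, 0.0106, 0.0017, -0.0024, 0.0]
[-0.0877, 0.0005, 0.0105, 0.0017, -0.0024, 0.0]
[-0.1188, -0.0016, 0.0104, 0.0017, -0.0024, -0.0698]
[-0.1517, -0.0037, 0.0103, 0.0019, -0.0022, -0.2269]
[-0.1821, -0.0006, 0.0103, 0.0021, -0.0021, -0.3491]
```

Request:
send_rows --motion '[0, 0, 0.006, 0, 0, 0, 0, 0, 0, 0.011, 0, 0, 0, 0, -0.006, 0.001, 0.011, 0, 0, 0, 0, -0.012, 0.001, 0.011, 0, 0, 0, 0, -0.018, 0.001, 0.011, 0, 0, 0, 0, -0.024, 0.001, 0.011, 0, 0, 0, 0, -0.032, 0.001, 0.011, 0, 0, 0, 0, -0.04, 0.001, 0.011, 0, 0, 0, 0, -0.048, 0.001, 0.011, 0, 0, 0, 0, -0.056, 0.001, 0.011, 0, 0, 0, 0, -0.062, 0, 0.011, 0, 0, 0, 0, -0.066, 0, 0.011, 0, 0, 0, 0]'

```text
time: 4.48
eef_pos: [457.6, 341.6, 66.1]
eef_rot: [2.542, 1.846, -0.0]
contact_force: [-0.6, 1.1, -1.4]
opening: 0.999
gripper_force: 0.7
```

```bash
cat >> h.py <<'E'
def push(path,off,z):
    return [(x-off*np.cos(np.radians(h)),y-off*np.sin(np.radians(h)),z,h+180) for x,y,h in path]
def look(n,u0,v0,u1,v1,f,nm):
    from cell import cams
    d=cams.read_camera(n); a=(255*(d['pixels'][v0:v1,u0:u1,::-1]/255.)**.55).astype(np.uint8)
    cv2.imwrite(f'pics/{nm}.png',cv2.resize(a,None,fx=f,fy=f,interpolation=cv2.INTER_CUBIC)); return d
def dishat(d,x,y,z=20):
    """fit lid rim around a guess by matching 58..62 mm circle to gradient strength"""
    g=cv2.cvtColor(d['pixels'],cv2.COLOR_RGB2GRAY).astype(np.float32); g=cv2.GaussianBlur(g,(0,0),1)
    m=np.hypot(cv2.Sobel(g,5,1,0),cv2.Sobel(g,5,0,1)); a=np.linspace(0,2*np.pi,120)
    best=(-1,)
    for dx in np.arange(-24,25,2):
        for dy in np.arange(-24,25,2):
            q=np.array([p(d,(x+dx+60*np.cos(t),y+dy+60*np.sin(t),z)) for t in a],np.float32)
            s=np.minimum(cv2.remap(m,q[:,0],q[:,1],1),60).mean()
            if s>best[0]: best=(s,x+dx,y+dy)
    return best
E
python3 -c "
from h import *
d=pickle.load(open('top.pkl','rb')); print(dishat(d,458,338))
d=look('top',140,160,260,250,6,'t1'); print(dishat(d,440,290))
d=look('side',140,160,260,250,6,'t1s'); print(dishat(d,440,290))
rows([])"
```

```text
(np.float32(44.065918), np.int64(458), np.int64(336))
(np.float32(32.770397), np.int64(430), np.int64(312))
(np.float32(50.358585), np.int64(446), np.int64(314))
t 4.58 [457.7 341.5  66. ] hd 72.0 F [ 0.5 -0.2 -0. ]
```

Request:
send_rows --motion '[0.008, 0, 0, 0, 0, 0, 0, 0.02, 0, 0, 0, 0, 0, 0, 0.035, 0, -0.005, 0, 0, 0, 0, 0.045, 0, -0.01, 0, 0, 0, 0.4, 0.045, 0, -0.01, 0, 0, 0, 0.4, 0.045, 0, -0.01, 0, 0, 0, 0.4, 0.045, 0, -0.01, 0, 0, 0, 0.4, 0.045, 0, -0.01, 0, 0, 0, 0.4]'

```text
time: 5.25
eef_pos: [471.6, 384.5, 75.6]
eef_rot: [2.541, 1.846, -0.002]
contact_force: [-0.2, 0.9, 0.2]
opening: 0.604
gripper_force: 0.0
```

```bash
python3 -c "
from h import *
d=look('side',180,200,400,380,3.3,'s2'); print(dishat(d,440,310));d=look('top',180,200,400,380,3.3,'t2'); print(dishat(d,440,310))
rows([])"
```

```text
(np.float32(47.267933), np.int64(434), np.int64(312))
(np.float32(27.519245), np.int64(418), np.int64(288))
t 5.35 [471.7 384.5  75.7] hd 72.0 F [ 0.2 -0.3 -0.1]
```

View pics/s2.png

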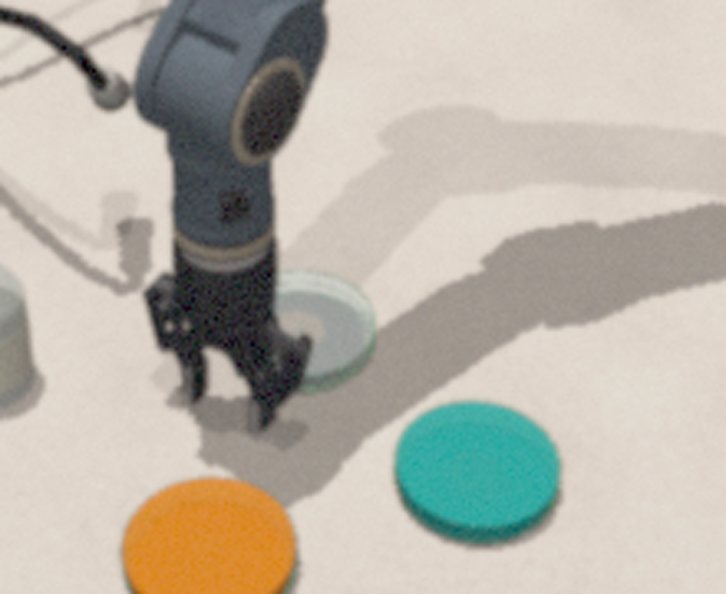

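```bash
python3 -c "
from h import *
d=pickle.load(open('side.pkl','rb'))
print(p(d,(458.5,338.5,20)), w(d,*(p(d,(458.5,338.5,20))+[10.6,-11.2]),20))
c=(437,305); hs=-104
rows(push([(437,300,-108),(432,270,-103),(427,240,-98),(424,210,-92),(424,180,-88),(428,150,-80)],55,68))"
```

```text
[258.40753745 308.53316623] [442.6892509  291.88261938]
t 5.35 [471.7 384.5  75.7] hd 72.0 F [ 0.2 -0.3 -0.1]
[-0.0361, -0.0069, 0.0078, -0.0001, 0.0012, -0.0004]
[-0.0664, -0.0072, 0.0078, -0.0001, 0.0012, -0.0876]
[-0.0971, -0.0074, 0.0078, -0.0002, 0.0012, -0.1749]
[-0.1279, -0.0066, 0.0079, -0.0002, 0.0012, -0.2796]
[-0.1576, -0.0009, 0.0079, -0.0003, 0.0012, -0.3494]
[-0.188, 0.0051, 0.0079, -0.0004, 0.0011, -0.489]
```

```bash
python3 -c "
from h import *
rows(push([(442.7,292,-108),(436,270,-104),(429,240,-98),(425,210,-92),(424,180,-88),(427,150,-80)],65,71))"
```

```text
t 5.35 [471.7 384.5  75.7] hd 72.0 F [ 0.2 -0.3 -0.1]
[-0.032, 0.001, 0.0047, -0.0001, 0.0012, -0.0004]
[-0.0551, -0.0031, 0.0048, -0.0001, 0.0012, -0.0702]
[-0.0866, -0.0072, 0.0048, -0.0002, 0.0012, -0.1749]
[-0.1179, -0.0084, 0.0048, -0.0002, 0.0012, -0.2796]
[-0.1482, -0.0044, 0.0049, -0.0003, 0.0012, -0.3494]
[-0.1795, -0.0005, 0.0049, -0.0004, 0.0011, -0.489]
```

Request:
send_rows --motion '[-0.015, 0, 0.005, 0, 0, 0, 0.4, -0.028, 0, 0.005, 0, 0, 0, 0.4, -0.036, 0, 0.005, 0, 0, -0.02, 0.4, -0.045, -0.001, 0.005, 0, 0, -0.05, 0.4, -0.055, -0.003, 0.005, 0, 0, -0.07, 0.4, -0.065, -0.004, 0.005, 0, 0, -0.1, 0.4, -0.076, -0.006, 0.005, 0, 0, -0.14, 0.4, -0.087, -0.007, 0.005, 0, 0, -0.175, 0.4, -0.097, -0.008, 0.005, 0, 0, -0.21, 0.4, -0.108, -0.008, 0.005, 0, 0, -0.245, 0.4, -0.118, -0.008, 0.005, 0, 0, -0.28, 0.4, -0.124, -0.008, 0.005, 0, 0, -0.29, 0.4]'

```text
time: 6.35
eef_pos: [425.6, 269.0, 71.2]
eef_rot: [2.247, 2.196, 0.001]
contact_force: [0.7, 1.7, -0.6]
opening: 0.599
gripper_force: 0.6
```

```bash
python3 -c "
from h import *
d=look('side',180,160,400,340,3.3,'s3'); print(dishat(d,425,205));d=look('top',140,160,360,340,3.3,'t3'); print(dishat(d,425,205))
rows(push([(425,205,-91),(424,180,-87),(427,150,-80),(436,120,-72),(449,90,-64),(465,62,-59)],65,71))"
```

```text
(np.float32(47.597176), np.int64(425), np.int64(207))
(np.float32(33.837185), np.int64(427), np.int64(201))
t 6.45 [425.8 268.7  71.1] hd 88.6 F [-0.4  0.2  0.2]
[0.0013, 0.0003, 0.0001, -0.0002, 0.0011, -0.0078]
[-0.0239, -0.0046, 0.0001, -0.0002, 0.0011, -0.0776]
[-0.0549, -0.0087, 0.0001, -0.0003, 0.001, -0.1998]
[-0.0871, -0.0077, 0.0002, -0.0003, 0.001, -0.3394]
[-0.1204, -0.0022, 0.0002, -0.0004, 0.001, -0.4791]
[-0.1508, 0.0096, 0.0002, -0.0005, 0.001, -0.5663]
```

View pics/t3.png

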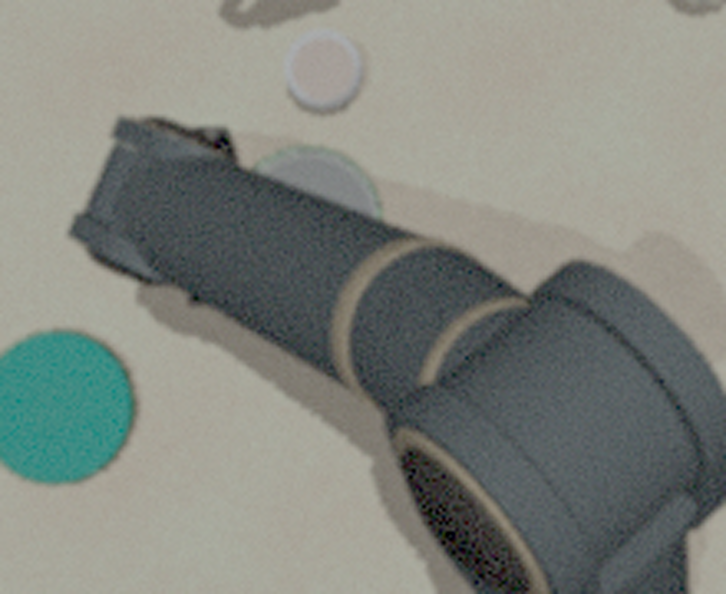

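The dish shows at crop (315,215), captured and well clear of the stack at (325,70). It is at about (425,205) on the bench, so I'll keep curving.

Request:
send_rows --motion '[-0.01, -0.002, 0, 0, 0, -0.03, 0.4, -0.022, -0.004, 0, 0, 0, -0.07, 0.4, -0.033, -0.006, 0, 0, 0, -0.115, 0.4, -0.044, -0.008, 0, 0, 0, -0.16, 0.4, -0.055, -0.009, 0, 0, 0, -0.2, 0.4, -0.066, -0.009, 0, 0, 0, -0.25, 0.4, -0.077, -0.008, 0, 0, 0, -0.295, 0.4, -0.088, -0.008, 0, 0, 0, -0.34, 0.4, -0.099, -0.006, 0, 0, 0, -0.39, 0.4, -0.11, -0.004, 0, 0, 0, -0.435, 0.4, -0.12, -0.002, 0, 0, 0, -0.48, 0.4, -0.127, 0.001, 0, 0, 0, -0.5, 0.4]'

```text
time: 7.45
eef_pos: [424.0, 143.2, 71.3]
eef_rot: [-1.633, -2.683, -0.002]
contact_force: [-1.1, 2.6, 1.7]
opening: 0.599
gripper_force: 1.2
```

```bash
python3 -c "
from h import *
d=look('side',180,160,400,340,3.3,'s4'); print(dishat(d,450,83));d=look('top',140,160,360,340,3.3,'t4'); print(dishat(d,450,83))
rows(push([(452,83,-64),(462,62,-62),(477,35,-59),(495,8,-56)],65,71))"
```

```text
(np.float32(48.806675), np.int64(452), np.int64(89))
(np.float32(32.734978), np.int64(458), np.int64(81))
t 7.55 [424.4 142.2  71. ] hd 117.1 F [-0.6 -0.5 -0.9]
[-0.0003, -0.0012, 0.0, 0.0, 0.0004, 0.0198]
[-0.0235, -0.0041, 0.0, 0.0, 0.0004, -0.0151]
[-0.0545, -0.0065, 0.0001, 0.0, 0.0004, -0.0675]
[-0.0871, -0.0062, 0.0001, -0.0, 0.0004, -0.1198]
```

Request:
send_rows --motion '[-0.008, -0.002, 0, 0, 0, 0, 0.4, -0.016, -0.003, 0, 0, 0, -0.01, 0.4, -0.024, -0.004, 0, 0, 0, -0.015, 0.4, -0.033, -0.005, 0, 0, 0, -0.03, 0.4, -0.042, -0.006, 0, 0, 0, -0.045, 0.4, -0.051, -0.006, 0, 0, 0, -0.06, 0.4, -0.06, -0.006, 0, 0, 0, -0.075, 0.4, -0.07, -0.006, 0, 0, 0, -0.09, 0.4, -0.079, -0.006, 0, 0, 0, -0.105, 0.4, -0.087, -0.006, 0, 0, 0, -0.12, 0.4, -0.092, -0.006, 0, 0, 0, -0.12, 0.4, -0.092, -0.006, 0, 0, 0, -0.12, 0.4]'

```text
time: 8.55
eef_pos: [461.3, 57.3, 71.0]
eef_rot: [1.474, 2.774, -0.001]
contact_force: [-0.6, -0.0, 0.8]
opening: 0.601
gripper_force: 0.0
```

Request:
send_rows --motion '[0.015, 0, 0, 0, 0, 0, 0.4, 0.035, 0, 0, 0, 0, 0, 0.4, 0.035, 0, -0.04, 0, 0, 0, 0.4, 0.035, 0, -0.08, 0, 0, 0, 0.4, 0.035, 0, -0.1, 0, 0, 0, 0.4, 0.035, 0, -0.1, 0, 0, 0, 0.4]'

```text
time: 9.05
eef_pos: [443.1, 88.6, 174.9]
eef_rot: [1.468, 2.77, 0.006]
contact_force: [0.8, -0.3, -0.4]
opening: 0.6
gripper_force: 0.0
```

```bash
python3 -c "
from h import *
d=look('side',180,160,400,340,3.3,'s5'); print(dishat(d,500,3));d=look('top',140,160,360,340,3.3,'t5'); print(dishat(d,500,3))
rows(push([(500,3,14.3)],80,170)+push([(500,3,14.3-180)],80,170))"
```

```text
(np.float32(59.74846), np.int64(484), np.int64(27))
(np.float32(38.645786), np.int64(500), np.int64(-1))
t 9.15 [441.2  87.1 171.6] hd 124.1 F [ 0.1  0.6 -0.9]
[-0.0755, -0.0737, 0.0016, -0.0005, 0.002, -1.2251]
[-0.1297, 0.0768, 0.0018, 0.0023, 0.0006, 1.9165]
```

```bash
python3 -c "
from h import *
rows(push([(500,3,14.3)],66,170))"
```

```text
t 9.15 [441.2  87.1 171.6] hd 124.1 F [ 0.1  0.6 -0.9]
[-0.0802, -0.0606, 0.0017, -0.0005, 0.002, -1.2251]
```

Request:
send_rows --motion '[-0.08, -0.061, 0.002, 0, 0, -1.225, 0, -0.08, -0.061, 0.002, 0, 0, -1.225, 0, -0.08, -0.061, 0.002, 0, 0, -1.225, 0, -0.08, -0.061, 0.002, 0, 0, -1.225, 0, -0.08, -0.061, 0.002, 0, 0, -1.225, 0, -0.08, -0.061, 0.002, 0, 0, -1.225, 0, -0.08, -0.061, 0.002, 0, 0, -1.225, 0, -0.08, -0.061, 0.002, 0, 0, -1.225, 0, -0.08, -0.061, 0.002, 0, 0, -1.225, 0, -0.08, -0.061, 0.002, 0, 0, -1.225, 0, -0.08, -0.061, 0.002, 0, 0, -1.225, 0, -0.08, -0.061, 0.002, 0, 0, -1.225, 0]'

```text
time: 10.15
eef_pos: [434.7, -13.2, 167.9]
eef_rot: [0.387, -3.115, -0.002]
contact_force: [0.2, -0.1, 0.5]
opening: 1.004
gripper_force: 0.0
```

```bash
python3 -c "
from h import *
from cell import cams
d=cams.read_camera('side'); print(dishat(d,490,15)); t=cams.read_camera('top'); print(dishat(t,495,5))
g=lambda x:(255*(x[:,:,::-1]/255.)**.55).astype(np.uint8)
A=cv2.resize(g(d['pixels'][140:300,180:340]),(400,400),interpolation=2);B=cv2.resize(g(t['pixels'][130:290,200:360]),(400,400),interpolation=2)
cv2.imwrite('pics/m6.png',np.hstack([A,B]))
rows(push([(498,3,14.3)],66,170))
from cell import monitor; print(monitor.read_state()['qpos'].round(2))"
```

```text
(np.float32(58.24678), np.int64(494), np.int64(33))
(np.float32(41.579628), np.int64(499), np.int64(7))
t 10.25 [435.1 -13.2 168.4] hd -165.8 F [ 0.8 -0.9 -0.6]
[0.001, 0.0001, -0.0016, 0.0003, -0.0013, -0.0017]
[ 0.89  0.57 -1.21  2.17  0.71  0.89  1.07]
```

View pics/m6.png

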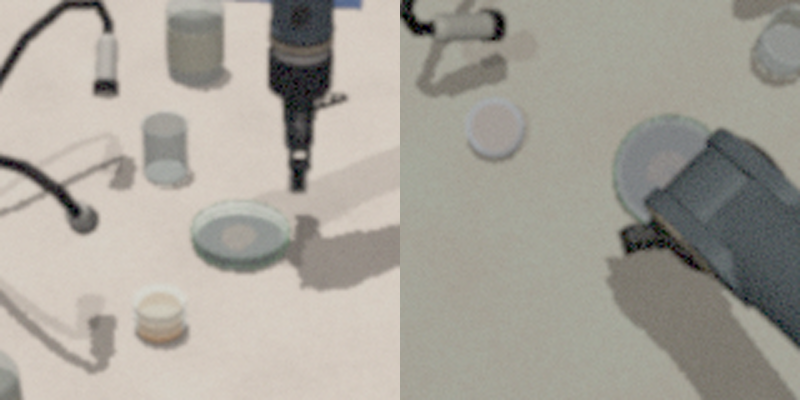

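```bash
python3 -c "
from h import *
d=pickle.load(open('side.pkl','rb'));t=pickle.load(open('top.pkl','rb'))
print(w(d,276.3,231.5,20),w(t,308,198.5,20),p(d,(499,4,20)),p(t,(499,4,20)))
s=499-437"
```

```text
[494.37363096   4.63865061] [497.74428526   2.71920538] [274.89087942 231.15245771] [307.51020218 198.03001469]
```

The side crop shows the dish lid centred at (242,230). The fingers are behind it on the light's axis, and the dish is at about (498,4). Now I'll lower and push along the light's +x.

Request:
send_rows --motion '[0, 0, 0.035, 0, 0, 0, 0, 0, 0, 0.07, 0, 0, 0, 0, 0, 0, 0.09, 0, 0, 0, 0, 0, 0, 0.098, 0, 0, 0, 0, 0, 0, 0.1, 0, 0, 0, 0, 0, 0, 0.1, 0, 0, 0, 0]'

```text
time: 10.75
eef_pos: [435.8, -12.8, 69.3]
eef_rot: [-0.392, 3.117, -0.0]
contact_force: [0.9, -0.3, -0.9]
opening: 1.0
gripper_force: 0.0
```

Request:
send_rows --motion '[-0.006, 0, 0, 0, 0, 0, 0, -0.012, 0, 0, 0, 0, 0, 0, -0.018, 0, 0, 0, 0, 0, 0, -0.026, 0, 0, 0, 0, 0, 0, -0.035, 0, 0, 0, 0, 0, 0, -0.044, 0, 0, 0, 0, 0, 0, -0.053, 0, 0, 0, 0, 0, 0, -0.062, 0, 0, 0, 0, 0, 0, -0.071, 0, 0, 0, 0, 0, 0, -0.08, 0, 0, 0, 0, 0, 0, -0.088, 0, 0, 0, 0, 0, 0, -0.096, 0, 0, 0, 0, 0, 0]'

```text
time: 11.75
eef_pos: [529.3, 11.0, 69.0]
eef_rot: [0.392, -3.117, -0.0]
contact_force: [-3.3, -0.6, 5.0]
opening: 1.006
gripper_force: 2.6
```

Request:
send_rows --motion '[-0.008, 0, 0, 0, 0, 0, 0, -0.016, 0, 0, 0, 0, 0, 0, -0.024, 0, 0, 0, 0, 0, 0, -0.032, 0, 0, 0, 0, 0, 0, -0.04, 0, 0, 0, 0, 0, 0, -0.048, 0, 0, 0, 0, 0, 0, -0.054, 0, 0, 0, 0, 0, 0, -0.058, 0, 0, 0, 0, 0, 0, -0.06, 0, 0, 0, 0, 0, 0, -0.06, 0, 0, 0, 0, 0, 0]'

```text
time: 12.58
eef_pos: [587.2, 25.7, 69.1]
eef_rot: [-0.392, 3.116, 0.0]
contact_force: [-1.6, -0.7, 1.7]
opening: 1.003
gripper_force: 1.3
```

```bash
python3 -c "
from h import *
from cell import cams
d=cams.read_camera('side'); print(dishat(d,636,37)); t=cams.read_camera('top'); print(dishat(t,636,37))
rows(push([(664.8,44.7,14.3)],53,69))
g=lambda x:(255*(x[:,:,::-1]/255.)**.55).astype(np.uint8)
A=cv2.resize(g(d['pixels'][120:280,180:340]),(400,400),interpolation=2);B=cv2.resize(g(t['pixels'][70:230,200:360]),(400,400),interpolation=2)
cv2.imwrite('pics/m7.png',np.hstack([A,B]))"
```

```text
(np.float32(57.65617), np.int64(628), np.int64(61))
(np.float32(37.887337), np.int64(642), np.int64(41))
t 12.68 [587.   25.6  69. ] hd -165.7 F [-0.4 -0.6  0.4]
[-0.0271, -0.0008, 0.0001, 0.0003, 0.0014, 0.0008]
```

View pics/m7.png

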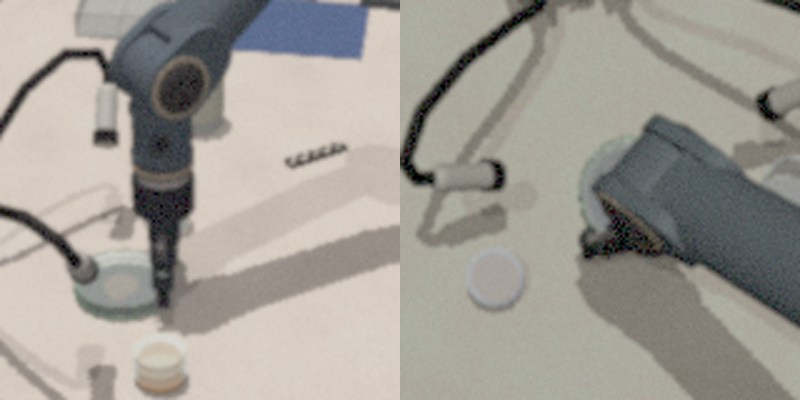

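The dish is between the heads and still about 27 mm short: its left rim is at side crop x=73 and its top edge at top crop y=133. I'll push 22 mm more, back off, then measure with the view clear.

Request:
send_rows --motion '[-0.006, -0.001, 0, 0, 0, 0, 0, -0.012, -0.001, 0, 0, 0, 0, 0, -0.017, -0.001, 0, 0, 0, 0, 0, -0.02, -0.001, 0, 0, 0, 0, 0, -0.022, -0.001, 0, 0, 0, 0, 0, -0.022, -0.001, 0, 0, 0, 0, 0]'

```text
time: 13.18
eef_pos: [608.9, 30.1, 69.0]
eef_rot: [-0.392, 3.116, 0.0]
contact_force: [-0.2, -0.7, -0.5]
opening: 1.001
gripper_force: 0.4
```

Request:
send_rows --motion '[0.005, 0, 0, 0, 0, 0, 0, 0.015, 0, 0, 0, 0, 0, 0, 0.04, 0, 0, 0, 0, 0, 0, 0.08, 0, 0, 0, 0, 0, 0, 0.12, 0, -0.01, 0, 0, 0, 0, 0.145, 0, -0.05, 0, 0, 0, 0, 0.145, 0, -0.09, 0, 0, 0, 0, 0.145, 0, -0.13, 0, 0, 0, 0, 0.145, 0, -0.13, 0, 0, 0, 0]'

```text
time: 13.93
eef_pos: [469.5, -4.9, 204.9]
eef_rot: [-0.391, 3.107, -0.005]
contact_force: [0.9, 0.7, 0.4]
opening: 0.999
gripper_force: 0.0
```

```bash
python3 -c "
from h import *
d=pickle.load(open('side.pkl','rb'));t=pickle.load(open('top.pkl','rb'))
print('before push',w(t,293.5,145.5,20),w(d,228.3,232,20))
from cell import cams
rows([])
for n in('top','side'):
    f=cams.read_camera(n); pickle.dump(f,open(n+'8.pkl','wb'))
    for z in(0,20,22): print(n,z,dishat(f,660,43,z))
for n,f in(('top0',t),('side0',d)):
    for z in(0,20,22): print(n,z,dishat(f,458,338,z))
"
```

```text
before push [640.27963972  39.90520657] [635.92118993  44.90796328]
t 13.93 [469.5  -4.9 204.9] hd -165.7 F [0.9 0.7 0.4]
top 0 (np.float32(46.470383), np.int64(656), np.int64(45))
top 20 (np.float32(47.484596), np.int64(650), np.int64(45))
top 22 (np.float32(47.641804), np.int64(650), np.int64(45))
side 0 (np.float32(60.0), np.int64(658), np.int64(37))
side 20 (np.float32(60.0), np.int64(650), np.int64(63))
side 22 (np.float32(60.0), np.int64(646), np.int64(67))
top0 0 (np.float32(41.63369), np.int64(456), np.int64(334))
top0 20 (np.float32(44.065918), np.int64(458), np.int64(336))
top0 22 (np.float32(44.93426), np.int64(458), np.int64(336))
side0 0 (np.float32(60.0), np.int64(458), np.int64(336))
side0 20 (np.float32(60.0), np.int64(450), np.int64(358))
side0 22 (np.float32(60.0), np.int64(450), np.int64(360))
```

```bash
cat >> h.py <<'E'
def fit(d,x,y,z,rs=(56,66)):
    """radial max-gradient edge points per angle, then robust circle centre (radius 60)"""
    g=cv2.GaussianBlur(cv2.cvtColor(d['pixels'],cv2.COLOR_RGB2GRAY).astype(np.float32),(0,0),.8)
    a=np.radians(np.arange(0,360,3)); c=np.array([x,y],float); r=np.arange(48,73,.5)
    from scipy.optimize import least_squares
    for _ in range(6):
        q=np.array([[p(d,(c[0]+k*np.cos(t),c[1]+k*np.sin(t),z)) for k in r] for t in a],np.float32)
        v=cv2.remap(g,q[...,0],q[...,1],1); e=r[np.argmax(np.abs(np.gradient(v,axis=1)),1)]
        P=c+np.c_[e*np.cos(a),e*np.sin(a)]
        s=least_squares(lambda m:np.hypot(*(P-m[:2]).T)-m[2],[*c,60],loss='cauchy',f_scale=1.5)
        c=s.x[:2]
    return s.x.round(1),(np.abs(s.fun)<2).sum()
E
python3 -c "
from h import *
for n,x,y in(('top',458,338),('side',458,338),('top8',660,43),('side8',660,43)):
    f=pickle.load(open(n+'.pkl','rb'))
    print(n,[fit(f,x,y,z) for z in(0,22)])
"
```

```text
top [(array([459.4, 341.4,  64.2]), np.int64(116)), (array([457.9, 337.1,  63.1]), np.int64(114))]
side [(array([455.3, 340.2,  60.3]), np.int64(90)), (array([458.2, 338.5,  62.1]), np.int64(78))]
top8 [(array([663.2,  43.6,  64.7]), np.int64(111)), (array([658.2,  44. ,  63.5]), np.int64(109))]
side8 [(array([657. ,  44.5,  60.3]), np.int64(73)), (array([659. ,  42.4,  62.5]), np.int64(64))]
```

Both views put the dish at about (659,43.5), 6 mm short, so I'll nudge it 6 mm.

```bash
python3 -c "
from h import *
rows([(470,-4.5,69,194.3),(560,18.4,69,194.3),(608.5,30.8,69,194.3),(614.5,32.3,69,194.3)])
"
```

```text
t 14.03 [467.6  -6.3 200.4] hd -165.7 F [ 0.4 -0.1 -0.3]
[-0.0024, 0.0016, 0.1314, -0.0029, 0.0029, -0.0003]
[-0.0952, 0.0016, 0.1317, -0.0029, 0.0029, -0.0003]
[-0.1453, 0.0016, 0.1319, -0.0029, 0.0029, -0.0003]
[-0.1515, 0.0016, 0.1319, -0.0029, 0.0029, -0.0003]
```

Request:
send_rows --motion '[0, 0.001, 0.04, 0, 0, 0, 0, 0, 0.001, 0.08, 0, 0, 0, 0, -0.02, 0.001, 0.12, 0, 0, 0, 0, -0.06, 0.001, 0.13, 0, 0, 0, 0, -0.1, 0.001, 0.13, 0, 0, 0, 0, -0.125, 0.001, 0.13, 0, 0, 0, 0, -0.138, 0.001, 0.13, 0, 0, 0, 0, -0.143, 0.001, 0.13, 0, 0, 0, 0, -0.147, 0.001, 0.13, 0, 0, 0, 0, -0.15, 0.001, 0.13, 0, 0, 0, 0, -0.151, 0.001, 0.13, 0, 0, 0, 0, -0.151, 0.001, 0.13, 0, 0, 0, 0]'

```text
time: 15.03
eef_pos: [612.7, 32.0, 68.7]
eef_rot: [0.392, -3.116, 0.001]
contact_force: [-1.4, 0.5, -1.1]
opening: 1.002
gripper_force: 0.6
```

Request:
send_rows --motion '[0.003, 0, 0, 0, 0, 0, 0, 0.01, 0, 0, 0, 0, 0, 0, 0.035, 0, 0, 0, 0, 0, 0, 0.075, 0, 0, 0, 0, 0, 0, 0.115, 0, -0.01, 0, 0, 0, 0, 0.145, 0, -0.05, 0, 0, 0, 0, 0.145, 0, -0.09, 0, 0, 0, 0, 0.145, 0, -0.13, 0, 0, 0, 0, 0.145, 0, -0.13, 0, 0, 0, 0, 0.145, 0, -0.13, 0, 0, 0, 0]'

```text
time: 15.87
eef_pos: [473.9, -3.6, 201.5]
eef_rot: [-0.39, 3.112, -0.004]
contact_force: [-0.7, -0.6, 0.6]
opening: 1.001
gripper_force: 0.0
```

```bash
python3 -c "
from h import *
from cell import cams
for n in('top','side'):
    f=cams.read_camera(n); pickle.dump(f,open(n+'9.pkl','wb')); print(n,fit(f,663,44,22))
rows([(470,-200,200,136+90),(472.5,-341,200,226),(472.5,-341,200,46),(472.5,-341,63,226)])
"
```

```text
top (array([661.7,  45.7,  63.4]), np.int64(105))
side (array([662.2,  44.8,  63. ]), np.int64(67))
t 15.97 [472.5  -4.1 198.6] hd -165.7 F [ 0.  -0.5 -0. ]
[0.0508, -0.1892, -0.0011, -0.0011, -0.0012, -0.5533]
[0.0832, -0.3265, -0.0009, -0.0011, -0.0012, -0.5533]
[0.0832, -0.3265, -0.0009, -0.0015, 0.0014, 2.5883]
[0.0831, -0.3263, 0.1361, -0.0011, -0.0012, -0.5533]
```

The dish is at (662,45), within 3 mm. Next the bar: I'll turn towards it and refine its pose.

Request:
send_rows --motion '[0.083, -0.327, 0, 0, 0, 2.588, 0, 0.083, -0.327, 0, 0, 0, 2.588, 0, 0.083, -0.327, 0, 0, 0, 2.588, 0, 0.083, -0.327, 0, 0, 0, 2.588, 0, 0.083, -0.327, 0, 0, 0, 2.588, 0, 0.083, -0.327, 0, 0, 0, 2.588, 0, 0.083, -0.327, 0, 0, 0, 2.588, 0, 0.083, -0.327, 0, 0, 0, 2.588, 0, 0.083, -0.327, 0, 0, 0, 2.588, 0, 0.083, -0.327, 0, 0, 0, 2.588, 0, 0.083, -0.327, 0, 0, 0, 2.588, 0, 0.083, -0.327, 0, 0, 0, 2.588, 0]'

```text
time: 16.97
eef_pos: [472.7, -340.6, 196.6]
eef_rot: [-1.844, -2.539, 0.0]
contact_force: [-0.1, -0.7, -0.2]
opening: 1.0
gripper_force: 0.0
```

```bash
cat >> h.py <<'E'
def bar(d,x,y,z=8,h=75,zoom=False):
    """rectify to 1 mm/px on plane z, threshold local contrast, min-area rectangle"""
    n=2*h; X,Y=np.meshgrid(np.arange(-h,h),np.arange(-h,h))
    q=np.array([[p(d,(x+i,y+j,z)) for i in range(-h,h)] for j in range(-h,h)],np.float32)
    g=cv2.remap(cv2.cvtColor(d['pixels'],cv2.COLOR_RGB2GRAY),q[...,0],q[...,1],2).astype(np.float32)
    m=(cv2.absdiff(g,cv2.medianBlur(g.astype(np.uint8),91).astype(np.float32))>22).astype(np.uint8)
    m=cv2.morphologyEx(m,cv2.MORPH_CLOSE,np.ones((9,9)))
    k,L,S,C=cv2.connectedComponentsWithStats(m); i=1+np.argmax(S[1:,4])
    r=cv2.minAreaRect(np.argwhere(L==i)[:,::-1].astype(np.float32))
    c=np.array(r[0])-h+[x,y]; a=r[2] if r[1][0]>r[1][1] else r[2]+90
    return c.round(1),np.round(r[1],1),round(a%180,1)
E
python3 -c "
from h import *
for n in('top','side'):
    f=pickle.load(open(n+'.pkl','rb')); print(n,bar(f,473,-341),bar(f,473,-341,0))
rows([(472.5,-341,200,46)])"
```

```text
top (array([ 471.7, -341.2]), array([102.5,  24.7]), 46.7) (array([ 472.2, -343.7]), array([102.5,  24.7]), 46.8)
side (array([ 467.7, -333.2]), array([112.6,  38.8]), 45.7) (array([ 469.8, -346.2]), array([114.1,  39. ]), 46.4)
t 16.97 [ 472.7 -340.6  196.6] hd 108.0 F [-0.1 -0.7 -0.2]
[-0.0003, -0.0003, -0.0034, -0.004, -0.0016, 1.0824]
```

Request:
send_rows --motion '[0, 0, 0, 0, 0, 1.072, 0, 0, 0, 0, 0, 0, 1.072, 0, 0, 0, 0, 0, 0, 1.072, 0, 0, 0, 0, 0, 0, 1.072, 0, 0, 0, 0, 0, 0, 1.072, 0, 0, 0, 0, 0, 0, 1.072, 0, 0, 0, 0, 0, 0, 1.072, 0, 0, 0, 0, 0, 0, 1.072, 0, 0, 0, 0, 0, 0, 1.072, 0, 0, 0, 0, 0, 0, 1.072, 0, 0, 0, 0, 0, 0, 1.072, 0]'

```text
time: 17.88
eef_pos: [473.2, -340.3, 197.4]
eef_rot: [-2.878, -1.255, 0.003]
contact_force: [-0.6, 0.4, -0.3]
opening: 1.002
gripper_force: 0.0
```

```bash
python3 -c "
from h import *
rows([(472,-341.5,74,46.6)])"
```

```text
t 17.88 [ 473.2 -340.3  197.4] hd 47.1 F [-0.6  0.4 -0.3]
[-0.0016, 0.0003, 0.1234, -0.0028, 0.001, 0.009]
```

Request:
send_rows --motion '[-0.002, 0, 0.04, 0, 0, 0.009, 0, -0.002, 0, 0.08, 0, 0, 0.009, 0, -0.002, 0, 0.105, 0, 0, 0.009, 0, -0.002, 0, 0.117, 0, 0, 0.009, 0, -0.002, 0, 0.123, 0, 0, 0.009, 0, -0.002, 0, 0.123, 0, 0, 0.009, 0, -0.002, 0, 0.123, 0, 0, 0.009, 0.4, -0.002, 0, 0.123, 0, 0, 0.009, 0.6, -0.002, 0, 0.123, 0, 0, 0.009, 0.7, -0.002, 0, 0.123, 0, 0, 0.009, 0.8, -0.002, 0, 0.123, 0, 0, 0.009, 0.9, -0.002, 0, 0.123, 0, 0, 0.009, 1]'

```text
time: 18.88
eef_pos: [472.8, -342.5, 77.1]
eef_rot: [2.886, 1.238, 0.001]
contact_force: [-1.2, -0.8, 2.9]
opening: 0.202
gripper_force: 58.6
```

Request:
send_rows --motion '[0, 0, 0, 0, 0, 0, 1, 0, 0, 0, 0, 0, 0, 1, 0, 0, 0, 0, 0, 0, 1, 0, 0, 0, 0, 0, 0, 1]'

```text
time: 19.22
eef_pos: [472.8, -342.6, 77.1]
eef_rot: [2.886, 1.238, 0.001]
contact_force: [-0.9, 0.5, 6.3]
opening: 0.203
gripper_force: 58.5
```

Gripped. Lift.

Request:
send_rows --motion '[0, 0, -0.02, 0, 0, 0, 1, 0, 0, -0.05, 0, 0, 0, 1, 0, 0, -0.08, 0, 0, 0, 1, 0, 0, -0.1, 0, 0, 0, 1, 0, 0, -0.1, 0, 0, 0, 1, 0, 0, -0.1, 0, 0, 0, 1]'

```text
time: 19.72
eef_pos: [472.8, -342.6, 177.2]
eef_rot: [2.885, 1.238, 0.002]
contact_force: [-0.3, 0.2, -1.0]
opening: 0.205
gripper_force: 58.7
```

```bash
python3 -c "
from h import *
from cell import cams
for n in('top','side'):
    f=cams.read_camera(n); pickle.dump(f,open(n+'10.pkl','wb'))
print(bar(f,473,-342,105))
rows([(569.8,20.4,175,104.3)])"
```

```text
(array([ 467.7, -350.8]), array([134.2,  84.7]), 87.3)
t 19.82 [ 471.6 -342.   175. ] hd 46.4 F [ 0.5  0.2 -1.4]
[0.3303, -0.1786, 0.0002, -0.0021, -0.0004, -1.0098]
```

Request:
send_rows --motion '[0.33, -0.179, 0, 0, 0, -1.01, 1, 0.33, -0.179, 0, 0, 0, -1.01, 1, 0.33, -0.179, 0, 0, 0, -1.01, 1, 0.33, -0.179, 0, 0, 0, -1.01, 1, 0.33, -0.179, 0, 0, 0, -1.01, 1, 0.33, -0.179, 0, 0, 0, -1.01, 1, 0.33, -0.179, 0, 0, 0, -1.01, 1, 0.33, -0.179, 0, 0, 0, -1.01, 1, 0.33, -0.179, 0, 0, 0, -1.01, 1, 0.33, -0.179, 0, 0, 0, -1.01, 1, 0.33, -0.179, 0, 0, 0, -1.01, 1, 0.33, -0.179, 0, 0, 0, -1.01, 1]'

```text
time: 20.82
eef_pos: [569.2, 19.8, 174.5]
eef_rot: [-1.926, -2.48, 0.004]
contact_force: [-0.4, 0.2, -0.8]
opening: 0.2
gripper_force: 58.8
```

```bash
python3 -c "
from h import *
rows([(569.8,20.4,80,104.3)])"
```

```text
t 20.82 [569.2  19.8 174.5] hd 104.3 F [-0.4  0.2 -0.8]
[0.0005, 0.001, 0.0945, -0.0032, -0.0001, 0.0007]
```

Request:
send_rows --motion '[0, 0.001, 0.03, 0, 0, 0, 1, 0, 0.001, 0.06, 0, 0, 0, 1, 0, 0.001, 0.08, 0, 0, 0, 1, 0, 0.001, 0.09, 0, 0, 0, 1, 0, 0.001, 0.095, 0, 0, 0, 1, 0, 0.001, 0.097, 0, 0, 0, 1, 0, 0.001, 0.098, 0, 0, 0, 1, 0, 0.001, 0.098, 0, 0, 0, 1]'

```text
time: 21.48
eef_pos: [571.7, 20.3, 79.0]
eef_rot: [1.927, 2.479, 0.002]
contact_force: [0.3, -0.2, -0.3]
opening: 0.199
gripper_force: 58.8
```

Request:
send_rows --motion '[0, 0, 0, 0, 0, 0, 0.7, 0, 0, 0, 0, 0, 0, 0.65, 0, 0, 0, 0, 0, 0, 0.6, 0, 0, 0, 0, 0, 0, 0.55, 0, 0, -0.01, 0, 0, 0, 0.55, 0, 0, -0.03, 0, 0, 0, 0.55, 0, 0, -0.07, 0, 0, 0, 0.55, 0, 0, -0.1, 0, 0, 0, 0.55, 0, 0, -0.1, 0, 0, 0, 0.55]'

```text
time: 22.23
eef_pos: [574.2, 22.0, 184.8]
eef_rot: [1.921, 2.475, 0.012]
contact_force: [-0.2, 1.3, 0.8]
opening: 0.448
gripper_force: 0.0
```

```bash
python3 -c "
from h import *
rows([(440,-13,200,104.3)])"
```

```text
t 22.23 [574.2  22.  184.8] hd 104.3 F [-0.2  1.3  0.8]
[-0.0007, -0.1385, -0.0168, 0.0115, 0.0019, 0.0008]
```

Released. I'll retreat towards the base and measure both.

Request:
send_rows --motion '[0, -0.138, -0.03, 0, 0, 0, 0.55, 0, -0.138, -0.03, 0, 0, 0, 0.55, 0, -0.138, -0.03, 0, 0, 0, 0.55, 0, -0.138, -0.03, 0, 0, 0, 0.55, 0, -0.138, -0.03, 0, 0, 0, 0.55, 0, -0.138, -0.03, 0, 0, 0, 0.55, 0, -0.138, -0.03, 0, 0, 0, 0.55]'

```text
time: 22.82
eef_pos: [438.6, -13.5, 208.6]
eef_rot: [1.926, 2.48, 0.003]
contact_force: [0.6, 0.2, 0.7]
opening: 0.452
gripper_force: 0.0
```

```bash
python3 -c "
from h import *
from cell import cams
rows([])
q=np.load('q.npy');R=np.array([[np.cos(q[2]),np.sin(q[2])],[-np.sin(q[2]),np.cos(q[2])]])
for n in('top','side'):
    f=cams.read_camera(n); pickle.dump(f,open(n+'11.pkl','wb'))
    D=fit(f,662,45,22); B=bar(f,570,20,8,60); B0=bar(f,570,20,0,60)
    print(n,D,B,B0[0]); print(' dish local',R@(D[0][:2]-q[:2]),'bar local',R@(B[0]-q[:2]),'dist',np.hypot(*(D[0][:2]-B[0])),'ang',B[2]-90-np.degrees(q[2]))
t=pickle.load(open('top.pkl','rb'))
f=pickle.load(open('top11.pkl','rb'))
# bystanders: image difference
for nm,u,v in(('stack',238,180),('beaker',352,150),('bs',158,135),('bl',462,132)):
    a=t['pixels'][v-22:v+22,u-22:u+22].mean(2);b=f['pixels'][v-22:v+22,u-22:u+22].mean(2)
    print(nm,cv2.phaseCorrelate(a.astype(np.float32),b.astype(np.float32)))
"
```

```text
t 22.82 [438.6 -13.5 208.6] hd 104.3 F [0.6 0.2 0.7]
top (array([662. ,  45.7,  63.5]), np.int64(105)) (array([590.8,  24.6]), array([ 63.7, 101.9]), 104.4) [591.9  24.1]
 dish local [-2.42023789  1.65840709] bar local [-76.62674835  -1.17775327] dist 74.2606894662311 ang 0.08166849505020402
side (array([662.4,  45.3,  62.9]), np.int64(66)) (array([586.5,  23.5]), array([111.,  85.]), 90.0) [588.   19.5]
 dish local [-2.13158684  1.17190881] bar local [-81.0652159   -1.18015476] dist 78.96866467150117 ang -14.318331504949802
stack ((0.49232079962769504, 0.48850415255522606), 1.0949801374364783)
beaker ((0.48740205225643507, 0.527508751407268), 1.0735493725906184)
bs ((0.3766820858825177, 0.435094397796739), 1.08043280236515)
bl ((0.47162217515785443, 0.5602741857721796), 1.0692294085467304)
```

The bystanders haven't moved. The bar blob merged with the dish edge, so I'll mask the dish and refit.

```bash
sed -i 's/^    m=cv2.morphologyEx/    if zoom: m[np.hypot(X+x-662,Y+y-45.5)<70]=0\n    m=cv2.morphologyEx/' h.py; python3 -c "
from h import *
q=np.load('q.npy');R=np.array([[np.cos(q[2]),np.sin(q[2])],[-np.sin(q[2]),np.cos(q[2])]])
for n in('top','side'):
    f=pickle.load(open(n+'11.pkl','rb'))
    B=bar(f,565,20,8,60,True); print(n,B,R@(B[0]-q[:2]),'dist',np.hypot(*(B[0]-[662.2,45.5])))
"
```

```text
top (array([580.6,  21.9]), array([ 42.9, 101.9]), 104.0) [-87.17763662  -1.27133012] dist 84.94421698973983
side (array([577.5,  25.3]), array([ 56.3, 113.9]), 96.2) [-89.34048954   2.78971251] dist 87.0754270733139
```

```bash
python3 -c "
from h import *
q=np.load('q.npy');c,s=np.cos(q[2]),np.sin(q[2])
for n in('top','side'):
    f=pickle.load(open(n+'11.pkl','rb')); g=cv2.cvtColor(f['pixels'],cv2.COLOR_RGB2GRAY)
    lx=np.arange(-126,-62,2);ly=np.arange(-70,71,2)
    Q=np.array([[p(f,(q[0]+c*x-s*y,q[1]+s*x+c*y,8)) for y in ly] for x in lx],np.float32)
    v=cv2.remap(g,Q[...,0],Q[...,1],1).astype(float)
    sd=v[:,13:58].std(1); print(n,[(int(x),int(k)) for x,k in zip(lx,sd)])
    sy=v[(lx>-108)&(lx<-86)].std(0); print([(int(y),int(k)) for y,k in zip(ly,sy)])
"
```

```text
top [(-126, 2), (-124, 1), (-122, 1), (-120, 1), (-118, 1), (-116, 1), (-114, 1), (-112, 1), (-110, 2), (-108, 4), (-106, 8), (-104, 16), (-102, 26), (-100, 28), (-98, 21), (-96, 6), (-94, 13), (-92, 25), (-90, 26), (-88, 19), (-86, 8), (-84, 3), (-82, 1), (-80, 1), (-78, 1), (-76, 1), (-74, 1), (-72, 1), (-70, 1), (-68, 2), (-66, 6), (-64, 12)]
[(-70, 1), (-68, 0), (-66, 1), (-64, 0), (-62, 1), (-60, 1), (-58, 1), (-56, 0), (-54, 2), (-52, 9), (-50, 20), (-48, 26), (-46, 28), (-44, 20), (-42, 4), (-40, 14), (-38, 25), (-36, 25), (-34, 16), (-32, 6), (-30, 19), (-28, 29), (-26, 29), (-24, 19), (-22, 4), (-20, 15), (-18, 25), (-16, 27), (-14, 17), (-12, 3), (-10, 16), (-8, 28), (-6, 29), (-4, 20), (-2, 5), (0, 17), (2, 25), (4, 25), (6, 16), (8, 3), (10, 15), (12, 28), (14, 31), (16, 22), (18, 8), (20, 12), (22, 24), (24, 25), (26, 17), (28, 4), (30, 15), (32, 26), (34, 31), (36, 22), (38, 8), (40, 10), (42, 24), (44, 26), (46, 20), (48, 11), (50, 2), (52, 1), (54, 1), (56, 1), (58, 1), (60, 1), (62, 1), (64, 1), (66, 1), (68, 1), (70, 0)]
side [(-126, 3), (-124, 3), (-122, 3), (-120,
[... 315 characters left out ...]
(-68, 0), (-66, 0), (-64, 0), (-62, 1), (-60, 1), (-58, 2), (-56, 4), (-54, 6), (-52, 9), (-50, 15), (-48, 22), (-46, 24), (-44, 22), (-42, 19), (-40, 12), (-38, 7), (-36, 13), (-34, 11), (-32, 10), (-30, 8), (-28, 12), (-26, 19), (-24, 18), (-22, 13), (-20, 9), (-18, 7), (-16, 12), (-14, 13), (-12, 9), (-10, 9), (-8, 12), (-6, 17), (-4, 19), (-2, 13), (0, 8), (2, 9), (4, 14), (6, 19), (8, 13), (10, 11), (12, 13), (14, 15), (16, 20), (18, 13), (20, 8), (22, 10), (24, 12), (26, 15), (28, 10), (30, 11), (32, 17), (34, 18), (36, 19), (38, 12), (40, 8), (42, 15), (44, 21), (46, 27), (48, 26), (50, 24), (52, 23), (54, 21), (56, 20), (58, 16), (60, 12), (62, 8), (64, 5), (66, 2), (68, 1), (70, 1)]
```

The bar is at light-frame (-96,-2) mm, parallel to the heads with its marks up, and the dish is at (-2,1) mm. Their centres are about 93.5 mm apart.

```bash
python3 -c "
from cell import ticket
print(ticket.finish_job())"
```

```text
the job is handed in; nothing more can be done
None
```

I handed the job in at about 23 s of the 72 s allowed; the hand-in returned no verdict, but by my camera measurements the dish is about 3 mm off the midpoint of the heads, and the bar lies flat, marks up, parallel to the heads, with a gap of about 24 mm and none of the bottles, beaker or stack shifted.

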